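# Close up the manifold, find the loose bolt and hold its bracket open

## Robot

A 7-joint arm with a two-finger parallel gripper is mounted at the origin on the work surface. World frame = base frame: x ahead of the robot, y to its left, z up, the work surface at z = 0. Lengths are in m, angles in degrees, forces in N, time in s.
With the tool pointing down it reaches from about 0.425 to 0.825 m from the base axis. Payload 3.6 kg.
Tool frame: the origin (TCP) lies between the finger pads; the fingertips stand 17 mm ahead of it and the grasp point (between the pads) lies 2 mm behind it; z points along the fingers, y is the direction in which the jaws open and shut (so a half turn about z gives the same grasp; the last joint's range is limited). The gripper opens to 93 mm and grips with 3 to 60 N. Pads are 15 mm wide; open, the fingers measure 128 mm over their backs; the gripper's body (75 mm by 188 mm) begins 65 mm behind the grasp point.
Start: joints at [73.997, 35.231, -0.722, 81.555, 0.464, 63.22, -2.315], TCP at [0.163, -0.629, 0.216] pointing down, gripper open.
Joint ranges: [-178.69, 178.69], [-17.37, 117.87], [-77.05, 75.6], [15.02, 138.74], [-78.02, 258.01], [0.78, 113.62], [-162.83, 162.83]. Speed limits (degrees/s): [159.86, 159.86, 180, 180, 180, 180, 180].

## Interface

Orientations are given as a 3x3 rotation matrix whose columns are the frame's x, y, z axes.
In Python, from workcell import env gives the robot as it stands.
- The arm moves only by the tool move_arm, never from a script. Its argument "increments" is one flat list of numbers, 6 for each row, row after row: the shift along the tool's x, y, z in m, then the turn, a rotation vector about the tool's x, y, z in degrees. In form: [tx, ty, tz, ax, ay, az, tx, ty, tz, ax, ay, az, ...]. A call has 1 to 20 rows; each row shifts and turns the commanded pose from where the row before left it, along the tool's axes as they then stand; what a row does not reach is not made up. A row lasts 1/10 s, in which the tool goes at most 50 mm and 8.59 degrees, less where a joint would pass 70% of its speed; a pose out of reach is approached as far as the arm can. A call with a gripper value outside its range is refused whole. "hand" is the opening, from 0 (shut) to 1 (fully open), set as the call begins (left out, the last holds). The fingers move at their own pace and stop on an object; "force" is the grip in N (left out, the last holds). Time passes only in rows, so rows that do not move let the fingers close. It gives the time, the measured TCP pose, the force and the opening at its end, in the units of the state.
- env.read_state(): the state, without advancing time (a new reading comes with each control period).
- env.grab_frame(name): name is "scene" or "top"; returns the picture (420x560x3 uint8, blue, green, red); there is no depth.
- env.calibration(name): a dict with "intrinsics" (3x3 intrinsics, pixels), "rvec" (rotation vector, rad) and "tvec" (3), from world to camera coordinates, as OpenCV has them. Camera axes: x right, y down, z forward; pixel columns grow to the right and rows downward; lengths in m; the calibration is good to about 2 mm. A picture is of the moment at which its call begins. calibration takes no time and is no camera call.
- env.sign_off(): hands the job in, once; it reports no verdict.
The state is a dict: "time": time; "qpos": joint angles; "dq": joint speeds; "joint_torque": joint torques, N m; "tcp_pos": TCP position; "eef_rot": TCP orientation; "force": force on the tool from outside, world axes, zero at the start; "ft_torque": the same for the moment, N m; "opening": finger opening in m.
Only numpy, scipy, OpenCV 4.12 (cv2) and the standard library are available. Lean on these libraries where they do the work, as an engineer would, in place of code of your own. Each camera call takes 0.05 s, during which the arm holds its last target. There are 200 camera calls.

## Task

The solvent manifold is being closed up after service: thread the two loose spacer rings down the locating post at its left end, the wide one first and the narrow one on top of it, each fully home, and let them go. Then tap the three hex bolt heads with the fingers, one after the other, left, middle, right as seen from the robot, to feel which one is loose (it gives about 5 mm, the others stand firm). Lift the hinged bracket round the loose bolt by its tongue to at least 45 degrees and finish while still holding it open, with the other two brackets left shut and everything else on the bench left where it stands.

Things in the scene. Friction and masses are not known exactly. Their poses are not given: they have to be found in the camera images.
- manifold: fixed grey base plate, 100 (x) by 440 (y) by 15 mm; origin on the bench, x away from the robot, y to the robot's left along the row (plate: y -205 to +235, x -50 to +50 mm). Post at the left end, then three alike stations 100 mm apart: aluminium block 66 by 64 mm, top 49 mm above the bench, dark steel hex bolt (28 mm across flats), bright steel bracket on top with a window round the bolt head
- tongue_left (a point): place to pinch the left bracket's tongue when shut (fixed point on the manifold, does not move with the bracket): 65 mm in front of the bolt's axis, 55 mm above the bench. The tongue is 14 mm wide (y), 10 mm thick, and sticks out from 32 to 80 mm in front of the bolt's axis, with air beside and below it (base plate, 15 mm high, below its rear part)
- tongue_middle (a point): the same for the middle bracket. Pinched across its width (y), it can be swung up with the tool still pointing down: the tongue turns between the pads
- tongue_right (a point): the same for the right bracket
- hinge_middle (a point): hinge axis of the middle bracket (the others likewise), running along the manifold's y, 34 mm behind the bolt's axis, 53 mm above the bench; the bracket (plate 56 mm wide, 6 mm thick, about 160 g) swings its tongue upward and away from the robot on a circle of 99 mm about it
- post_seat (a point): foot of the locating post: centre of the dark round seat on which the wide ring comes to lie, 19 mm above the bench, at (-10, 180) mm in the manifold. The upright steel post is 16 mm in diameter and 62 mm high above this point, its last 10 mm tapered to 8 mm
- bolt_left (a point): top centre of the left bolt's head (nearest the post) at rest, 68 mm above the bench and 12 mm above the bracket's plate; fixed point on the manifold
- bolt_middle (a point): the same for the middle bolt
- bolt_right (a point): the same for the right bolt (farthest from the post)
- ring_wide: loose steel spacer ring lying flat, 60 mm outside diameter, hole 22 mm, 22 mm high; origin: centre of its underside, z along its axis
- ring_narrow: loose steel spacer ring lying flat, 42 mm outside diameter, hole 22 mm, 22 mm high; origin: centre of its underside, z along its axis
- bolt_loose (a joint): the loose bolt (which of the three places it sits in changes every time): how far it is pressed down, m, 0 at rest. A light spring under it: 0.5 to 3 N push it to its stop at 0.005
- bolt_tight_1 (a joint): a tight bolt (which of the three places it sits in changes every time): how far it is pressed down, m, 0 at rest. Gives less than 0.001 under 10 N
- bolt_tight_2 (a joint): the other tight bolt (which of the three places it sits in changes every time): how far it is pressed down, m, 0 at rest. Gives less than 0.001 under 10 N
- bracket_loose (a joint): hinge angle, rad, of the bracket round the loose bolt: 0 shut (lying flat), 1.25 stop; it falls shut by its own weight when let go
- bracket_tight_1 (a joint): hinge angle, rad, of the bracket round tight_1, a tight bolt: 0 shut (lying flat), 1.25 stop; it falls shut by its own weight when let go
- bracket_tight_2 (a joint): hinge angle, rad, of the bracket round tight_2, the other tight bolt: 0 shut (lying flat), 1.25 stop; it falls shut by its own weight when let go
- screwdriver: bystander: screwdriver 150 mm long lying on the bench; origin on the bench under its middle
- slug: bystander: solid steel slug without a hole, 36 mm in diameter, 26 mm high; origin under its centre
- beaker: bystander: glass beaker, 72 mm in diameter, 85 mm high; origin under its centre
- bottle: bystander: solvent bottle, 86 mm in diameter, 190 mm high; origin under its centre
- jar: bystander: amber jar, 64 mm in diameter, 75 mm high; origin under its centre
- book: bystander: blue book, 150 by 210 by 35 mm; origin under its centre
Things that resemble listed ones, but are neither listed nor needed, are in the scene too. Leave any black, blue or purple look-alike of the ring_wide alone.

How it is judged:
By the outcome, as a careful person would: the job done as asked, in the order asked, and still so for the second after the job is handed in, while the arm keeps its last pose, push and grip.
It also fails if it takes over 72 s, if anything falls off the work surface, if the arm or the gripper's body presses on something with over 40 N, if the wrist force passes 120 N, or if a joint passes its speed limit or range.

## Working session

There is one attempt and no reset: what is moved stays moved. The work goes in short steps, Python scripts to look and compute and a tool call to move; the robot and the scene stay as the last step left them, time stands still between calls to the robot, and variables do not carry over. Pictures are saved under pics/ and viewed, about 8 in all and at most 12, crops included, and the job is handed in when it is done.

Besides the shell and the picture viewer there is one more tool, called by a JSON object that holds its "op" and its "data", one argument or row to a line. move_arm: Moves the arm, as the interface text tells. Its arguments: {"type":"object","properties":{"increments":{"type":"array"},"hand":{"type":"number"},"force":{"type":"number"}},"required":["increments"]}

```bash
mkdir -p pics; cat > h.py <<'E'
import numpy as np, cv2
from workcell import env
def cal(n):
    c=env.calibration(n); K=np.array(c["intrinsics"],float); R=cv2.Rodrigues(np.array(c["rvec"],float))[0]; t=np.array(c["tvec"],float).ravel(); return K,R,t
def ray(n,u,v,z):
    K,R,t=cal(n); d=R.T@np.linalg.inv(K)@np.array([u,v,1.]); o=-R.T@t
    return o+d*(z-o[2])/d[2]
def proj(n,p):
    K,R,t=cal(n); q=K@(R@np.array(p,float)+t); return q[:2]/q[2]
E
python3 - <<'E'
from h import *
for n in("scene","top"):
    f=env.grab_frame(n); cv2.imwrite(f"pics/{n}0.png",f)
    K,R,t=cal(n); print(n,-R.T@t,K[0,0])
s=env.read_state(); print(s["time"],s["tcp_pos"],s["eef_rot"],s["force"],s["opening"])
E
```

```text
scene [1.16351261 1.2098233  0.99752804] 546.6459022298606
top [0.33678755 0.01083441 1.08898118] 429.23687127390735
0.1 [ 0.16240469 -0.62865752  0.21451862] [[ 9.68216410e-01  2.50113273e-01 -5.78540029e-04]
 [ 2.50113942e-01 -9.68213923e-01  2.19424039e-03]
 [-1.13418644e-05 -2.26920048e-03 -9.99997425e-01]] [ 0.03993375  0.15519804 -0.71735648] 0.09300998880798136
```

View pics/scene0.png

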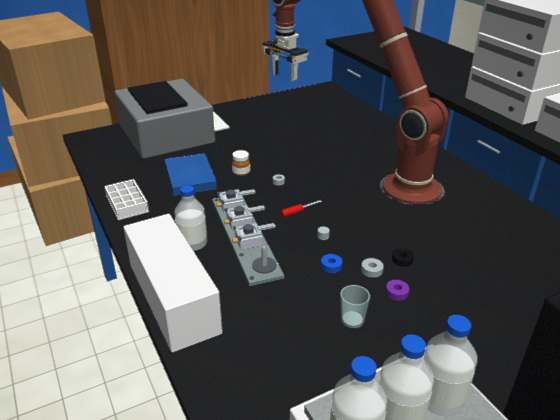

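View pics/top0.png

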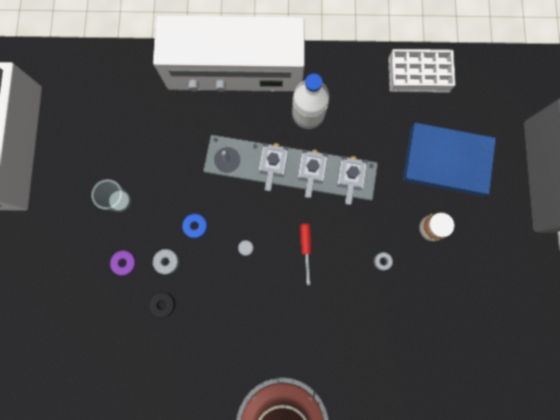

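The top view shows these ring candidates. Wide ring: grey (165,262), with look-alikes in blue (194,226), purple (122,263) and black (161,305). Narrow ring: grey (383,261); the slug at (246,248) has no hole. I choose the grey ones at (165,262) and (383,261). The post is at (228,159) and the bolts are at (273,159), (313,166) and (353,173). Next I measure these and check the choice in a close crop.

```bash
python3 - <<'E'
from h import *
f=cv2.imread("pics/top0.png"); g=cv2.imread("pics/scene0.png")
hsv=cv2.cvtColor(f,cv2.COLOR_BGR2HSV)
m=((hsv[...,2]>70)).astype(np.uint8)
def blob(u,v,r,z,name):
    w=np.zeros_like(m); cv2.circle(w,(u,v),r,1,-1)
    cs,_=cv2.findContours(m*w,cv2.RETR_EXTERNAL,cv2.CHAIN_APPROX_NONE); c=max(cs,key=cv2.contourArea)
    (x,y),rr=cv2.minEnclosingCircle(c); e=cv2.fitEllipse(c)
    M=cv2.moments(c); print(name,np.round(e[0],1),np.round(e[1],1),np.round(ray("top",*e[0],z)*1000,1), "enc",round(x,1),round(y,1),round(rr,1))
blob(165,262,22,.022,"wide"); blob(383,261,18,.022,"narrow"); blob(246,248,16,.026,"slug"); 
# plate
mp=((hsv[...,2]>60)&(hsv[...,1]<90)).astype(np.uint8); mp[:125]=0; mp[210:]=0; mp[:,:190]=0; mp[:,390:]=0
cs,_=cv2.findContours(cv2.morphologyEx(mp,cv2.MORPH_OPEN,np.ones((15,15))),cv2.RETR_EXTERNAL,2); c=max(cs,key=cv2.contourArea)
r=cv2.minAreaRect(c); b=cv2.boxPoints(r); print(r)
P=np.array([ray("top",*p,.015) for p in b]); print(P.round(4)); 
# bolts dark hex
md=(hsv[...,2]<75).astype(np.uint8)
for (u,v) in((273,159),(313,166),(353,173)):
    w=np.zeros_like(m); cv2.circle(w,(u,v),9,1,-1)
    cs,_=cv2.findContours(md*w,cv2.RETR_EXTERNAL,2); c=max(cs,key=cv2.contourArea); M=cv2.moments(c)
    p=(M["m10"]/M["m00"],M["m01"]/M["m00"]); print("bolt",np.round(p,1),cv2.contourArea(c),ray("top",*p,.068).round(4))
def crop(im,x,y,w,h,s): return cv2.resize(im[y:y+h,x:x+w],None,fx=s,fy=s,interpolation=cv2.INTER_CUBIC)
a=crop(f,200,130,190,75,4); b2=np.hstack([crop(f,135,232,60,60,4),crop(f,353,231,60,60,4),crop(f,200,225,70,50,4)[:240] if 0 else crop(f,216,218,60,60,4)])
o=np.zeros((300+240,760,3),np.uint8); o[:300]=a; o[300:,:720]=b2
cv2.imwrite("pics/crop1.png",o)
cv2.imwrite("pics/crop2.png",crop(g,205,170,200,130,4))
E
```

```text
wide [164.8 261.2] [25.5 26.2] [383.4 295.1  22. ] enc 164.8 261.3 13.4
narrow [382.8 261. ] [18.3 19.1] [ 391.3 -243.1   22. ] enc 382.8 261.2 9.9
slug [245.2 247.5] [15.8 16. ] [419.7  97.4  26. ] enc 245.0 247.5 8.5
((290.6153564453125, 167.576904296875), (172.4049072265625, 41.93633270263672), 9.246112823486328)
[[ 0.6068  0.2142  0.015 ]
 [ 0.7184  0.2016  0.015 ]
 [ 0.6496 -0.242   0.015 ]
 [ 0.5403 -0.2221  0.015 ]]Traceback (most recent call last):
  File "<stdin>", line 20, in <module>
ValueError: max() iterable argument is empty
```

```bash
python3 - <<'E'
from h import *
f=cv2.imread("pics/top0.png"); g=cv2.imread("pics/scene0.png")
def crop(im,x,y,w,h,s): return cv2.resize(im[y:y+h,x:x+w],None,fx=s,fy=s,interpolation=cv2.INTER_CUBIC)
a=crop(f,200,130,190,75,4); b2=np.hstack([crop(f,135,232,60,60,4),crop(f,353,231,60,60,4),crop(f,216,218,60,60,4)])
o=np.zeros((540,760,3),np.uint8); o[:300]=a; o[300:,:720]=b2
cv2.imwrite("pics/crop1.png",o)
cv2.imwrite("pics/crop2.png",crop(g,205,170,200,130,4))
v=cv2.cvtColor(f,cv2.COLOR_BGR2GRAY)
print(v[150:170,262:286]); print(v[248:276,150:182])
E
```

```text
[[172 186 183 179 177 180 190 197 193 186 180 176 173 174 173 170 170 169
  169 171 171 170 167 160]
 [181 189 183 179 179 184 201 207 199 189 185 186 188 192 191 186 183 178
  174 175 175 176 177 178]
 [187 190 182 179 180 190 203 201 180 162 159 167 175 183 189 191 199 199
  195 189 181 178 178 181]
 [186 189 182 180 183 192 199 183 148 123 120 126 132 140 152 173 198 206
  206 197 186 181 179 183]
 [185 186 180 179 181 186 181 153 120 102  99 100 102 106 116 145 184 204
  206 196 185 180 180 186]
 [186 185 179 177 176 174 152 123 104  97  95  96  96  96 102 125 169 197
  202 192 183 179 182 188]
 [189 183 179 176 168 151 125 104  97  96  95  95  96  95  98 115 154 190
  199 191 182 180 185 192]
 [191 183 179 174 157 129 105  98  96  94  95  95  95  95  96 106 139 179
  194 188 180 181 188 192]
 [189 182 178 175 157 123 100  95  95  95  96  95  94  96  96  99 122 160
  185 186 180 181 191 191]
 [186 180 178 178 167 135 107  97  96  95  95  95  94  95  95  95 106 143
  176 182 181 182 191 189]
 [185 179 178 182 182 159 122  99  95  95  96  96  96  95  93  90  98 135
  171 181 180 18
[... 3945 characters left out ...]
4  87  65  52  48  46  47  45  47]
 [ 45  45  46  46  47  61  90 124 151 166 174 178 180 181 181 180 180 180
  176 167 155 136 109  83  65  53  47  45  47  45  47  46]
 [ 46  45  45  47  46  48  59  82 110 134 151 160 166 170 174 171 168 165
  156 140 119  99  78  59  52  48  45  45  45  44  46  47]
 [ 45  45  46  46  45  46  48  54  68  88 105 117 132 142 147 145 137 131
  116  99  80  66  53  49  45  45  45  45  45  45  44  45]
 [ 44  44  45  46  44  46  45  44  48  55  61  70  85  94  99  98  90  83
   71  63  54  49  47  47  45  44  46  44  46  46  45  45]
 [ 46  44  45  44  47  45  45  44  45  44  45  50  53  55  58  56  55  50
   50  47  46  46  47  46  46  45  45  48  45  45  45  45]]
```

View pics/crop1.png

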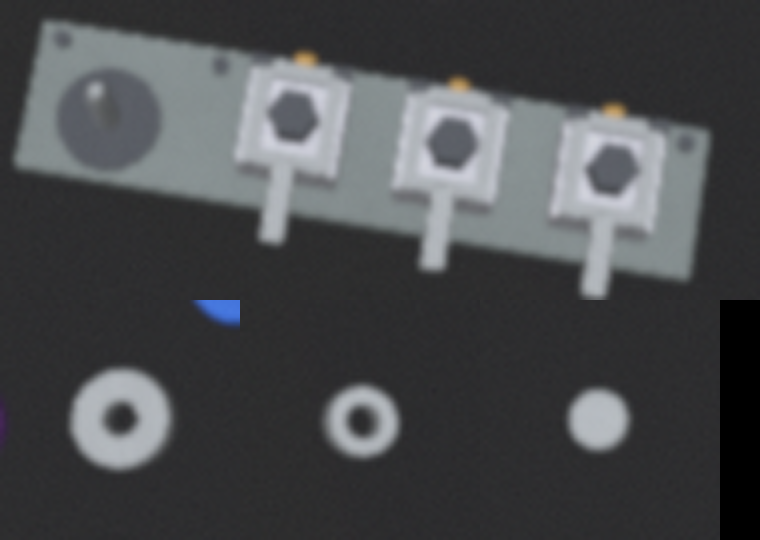

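View pics/crop2.png

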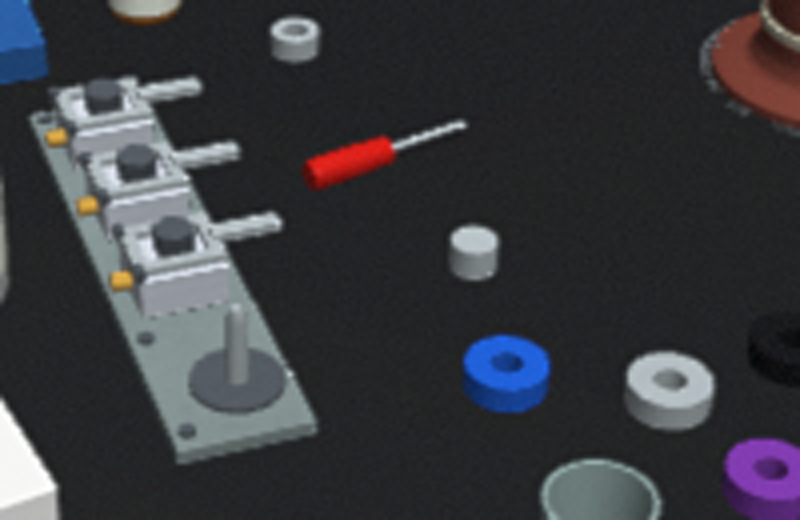

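The crops show both chosen rings are grey with holes: wide at crop (120,418) and narrow at (362,422). The slug is solid, and the seat disc and three hex heads are clear. Next I take precise positions from both views.

```bash
python3 - <<'E'
from h import *
I={n:cv2.imread(f"pics/{n}0.png") for n in("top","scene")}
def cen(n,u,v,r,lo,hi):
    g=cv2.resize(cv2.cvtColor(I[n],cv2.COLOR_BGR2GRAY),None,fx=4,fy=4,interpolation=cv2.INTER_CUBIC)
    w=np.zeros_like(g); cv2.circle(w,(int(4*u),int(4*v)),4*r,255,-1)
    m=cv2.inRange(g,lo,hi)&w; cs,_=cv2.findContours(m,cv2.RETR_EXTERNAL,2); c=cv2.convexHull(max(cs,key=cv2.contourArea))
    M=cv2.moments(c); return np.array([M["m10"]/M["m00"],M["m01"]/M["m00"]])/4-.375, cv2.minAreaRect(c)[1]
S=lambda x,y:(205+x/4,170+y/4)
T=[("wide","top",165,262,20,115,255,.011),("wide","scene",*S(670,390),16,105,255,.011),
("narrow","top",383,261,16,115,255,.011),("narrow","scene",*S(295,40),11,105,255,.011),
("seat","top",227,160,16,0,116,.019),("seat","scene",*S(237,380),16,0,110,.019),
("boltL","top",273,159,9,0,140,.062),("boltL","scene",*S(173,237),7,0,110,.062),
("boltM","top",313,166,9,0,140,.062),("boltM","scene",*S(136,162),7,0,110,.062),
("boltR","top",353,173,9,0,140,.062),("boltR","scene",*S(103,96),7,0,110,.062)]
for k,n,u,v,r,lo,hi,z in T:
    c,s=cen(n,u,v,r,lo,hi); print(k,n,c.round(1),np.round(np.array(s)/4,1),(ray(n,*c,z)[:2]*1000).round(1))
E
```

```text
wide top [164.7 261.3] [24.5 24.5] [383.8 298.5]
wide scene [372.4 266.7] [18.8 21.5] [381.5 294.7]
narrow top [383.1 260.9] [17.4 17.5] [ 392.2 -246.5]
narrow scene [278.5 179.1] [10.5 11.8] [ 390.2 -247.3]
seat top [226.7 159.4] [25.4 25.8] [646.4 151.9]
seat scene [263.6 263. ] [23.5 21. ] [646.5 147.5]
boltL top [272.8 158.8] [12.9 11.2] [637.1  32.1]
boltL scene [248.  228.7] [ 9.7 11.8] [639.6  34.4]
boltM top [312.6 165.5] [11.3 12.9] [621.5 -66.5]
boltM scene [238.7 210.4] [ 9.1 10.8] [624.3 -64.4]
boltR top [352.6 172.2] [10.9 13.3] [ 605.9 -165. ]
boltR scene [230.1 192.3] [11.1 11.4] [ 605.8 -171.8]
```

```bash
cat >> h.py <<'E'
YAW=np.radians(-9.0); O=np.array([.6280,-.0270])
X=np.array([np.cos(YAW),np.sin(YAW)]); Y=np.array([-X[1],X[0]])
def man(p): d=np.array(p[:2])-O; return (np.array([d@X,d@Y])*1000).round(1)   # world->manifold mm
def wor(x,y): return O+X*x/1000+Y*y/1000
E
python3 - <<'E'
from h import *
s=env.read_state(); 
print("tcp",man(s["tcp_pos"]),"wide",man((.3832,.2973)),"narrow",man((.3916,-.2467)),"base",man((0,0)))
for k,u,v,z in(("purple",122,263,.015),("blue",194,226,.015),("black",161,305,.015),("bottlecap",314,82,.185),("bottlebase",310,128,0.0),("slug",245,247.5,.013),("sdtop",306,230,.01),("beaker",108,195,.085),("posttip",224.3,152.3,.081)):
    p=ray("top",u,v,z); print(k,p.round(3),man(p))
print("tip scene",man(ray("scene",205+236/4,170+306/4,.081)))
x=np.array(s["eef_rot"])[:,0]; print(np.degrees(np.arctan2(x[1],x[0])))
E
```

```text
tcp [-365.7 -667.1] wide [-292.5  282. ] narrow [-199.1 -254. ] base [-624.5  -71.6]
purple [0.378 0.403 0.015] [-314.3  385.6]
blue [0.473 0.229 0.015] [-193.3  228.4]
black [0.278 0.3   0.015] [-397.3  268.2]
bottlecap [ 0.782 -0.06   0.185] [156.9  -8.7]
bottlebase [ 0.742 -0.064  0.   ] [117.9 -18.8]
slug [0.421 0.099 0.013] [-224.5   92. ]
sdtop [ 0.467 -0.054  0.01 ] [-154.6  -51.6]
beaker [0.536 0.423 0.085] [-161.7  430.1]
posttip [0.646 0.15  0.081] [ -9.6 178. ]
tip scene [ -9.5 180.6]
14.484254773509978
```

{"op": "move_arm", "data": {
  "increments": [0,0,0,0,0,7.83,0,0,0,0,0,7.83,0,0,0,0,0,7.83,0.0213,-0.0344,0,0,0,0,0.0213,-0.0344,0,0,0,0,0.0213,-0.0344,0,0,0,0,0.0213,-0.0344,0,0,0,0,0.0213,-0.0344,0,0,0,0,0.0213,-0.0344,0,0,0,0,0.0213,-0.0344,0,0,0,0,0.0213,-0.0344,0,0,0,0,0.0213,-0.0344,0,0,0,0,0.0213,-0.0344,0,0,0,0,0.0213,-0.0344,0,0,0,0,0.0213,-0.0344,0,0,0,0,0,-0.041,0,0,0,0,0,-0.041,0,0,0,0,0,-0.041,0,0,0,0,0,-0.041,0,0,0,0,0,-0.041,0,0,0,0],
  "hand": 0.8
}}

```text
time: 2.1
tcp_pos: [0.5115, -0.0574, 0.2153]
eef_rot: [[0.988, -0.157, -0.001], [-0.157, -0.988, 0.0], [-0.001, 0.0, -1.0]]
force: [0.2, 0.1, 0.3]
opening: 0.0744
```

{"op": "move_arm", "data": {
  "increments": [-0.0183,-0.0332,0,0,0,0,-0.0183,-0.0332,0,0,0,0,-0.0183,-0.0332,0,0,0,0,-0.0183,-0.0332,0,0,0,0,-0.0183,-0.0332,0.0125,0,0,0,-0.0183,-0.0332,0.0125,0,0,0,-0.0183,-0.0332,0.0125,0,0,0,-0.0183,-0.0332,0.0125,0,0,0,-0.0183,-0.0332,0.0125,0,0,0,-0.0183,-0.0332,0.0125,0,0,0,0,0,0,0,0,0,0,0,0,0,0,0]
}}

```text
time: 3.3
tcp_pos: [0.3822, 0.2977, 0.14]
eef_rot: [[0.988, -0.154, -0.001], [-0.154, -0.988, -0.001], [-0.001, 0.001, -1.0]]
force: [-0.3, -0.2, -0.4]
opening: 0.0743
```

```bash
cat >> h.py <<'E'
def st():
    s=env.read_state(); R=np.array(s["eef_rot"]); x=R[:,0]
    print("t",round(s["time"],2),"man",man(s["tcp_pos"]),"z",round(s["tcp_pos"][2]*1000,1),"yaw",np.degrees(np.arctan2(x[1],x[0])).round(2),"tilt",R[:2,2].round(4),"F",np.round(s["force"],1),"op",round(s["opening"]*1000,1),"q",np.round(s["qpos"],0))
E
python3 -c "
from h import *
st()
cv2.imwrite('pics/t1.png',env.grab_frame('top'))"
```

```text
t 3.3 man [-293.6  282.2] z 140.0 yaw -8.87 tilt [-0.0012 -0.0011] F [-0.3 -0.2 -0.4] op 74.3 q [ -38.   27.   -3.  114.    2.   40. -142.]
```

{"op": "move_arm", "data": {
  "increments": [0.001,0,0.025,0,0,0,0,0,0.025,0,0,0,0,0,0.025,0,0,0,0,0,0.02,0,0,0,0,0,0.015,0,0,0,0,0,0.01,0,0,0,0,0,0,0,0,0,0,0,0,0,0,0]
}}

```text
time: 4.15
tcp_pos: [0.3847, 0.2968, 0.0211]
eef_rot: [[0.987, -0.158, 0.001], [-0.158, -0.987, 0.0], [0.001, -0.0, -1.0]]
force: [0.5, 0.3, -0.5]
opening: 0.0745
```

{"op": "move_arm", "data": {
  "increments": [0,0,0,0,0,0,0,0,0,0,0,0,0,0,0,0,0,0,0,0,0,0,0,0,0,0,0,0,0,0,0,0,0,0,0,0],
  "hand": 0,
  "force": 25
}}

```text
time: 4.75
tcp_pos: [0.3839, 0.2973, 0.0206]
eef_rot: [[0.988, -0.156, 0.0], [-0.156, -0.988, 0.0], [0.0, -0.0, -1.0]]
force: [-0.3, -0.8, 0.1]
opening: 0.0309
```

```bash
python3 -c "
from h import *
st()"
```

```text
t 4.75 man [-291.8  282.2] z 20.6 yaw -9.0 tilt [0.     0.0001] F [-0.3 -0.8  0.1] op 30.9 q [ -39.   39.   -2.  119.    3.   23. -143.]
```

```bash
python3 -c "
from h import *
f=env.grab_frame('top');g=env.grab_frame('scene')
a=cv2.resize(f[190:330,80:280],None,fx=4,fy=4)
a=cv2.resize(f[200:320,100:240],(420,360)); b=cv2.resize(g[200:300,320:436],(380,360))
cv2.imwrite('pics/g1.png',np.hstack([a,b]));st()"
```

```text
t 4.85 man [-291.9  282.1] z 20.6 yaw -9.0 tilt [-0.0001  0.    ] F [-0.4  0.1 -0.1] op 22.8 q [ -39.   39.   -2.  119.    3.   23. -143.]
```

View pics/g1.png

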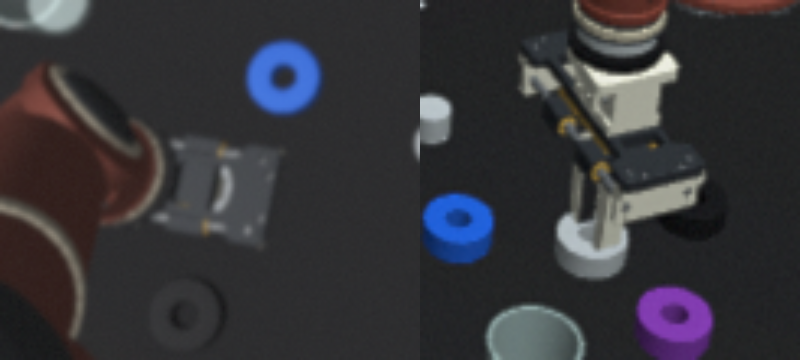

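```bash
python3 -c "
from h import *
g=env.grab_frame('scene');st()
s=env.read_state();p=np.array(s['tcp_pos']);R=np.array(s['eef_rot']);o=s['opening']
x0,y0=335,225
a=cv2.resize(g[y0:y0+75,x0:x0+100],None,fx=8,fy=8,interpolation=cv2.INTER_CUBIC)
def mk(w,c):
    q=(proj('scene',w)-[x0,y0]+.5)*8; print(proj('scene',w).round(1)); cv2.circle(a,(int(q[0]),int(q[1])),4,c,-1)
for k in(-1,1):
    mk(p+R[:,1]*k*o/2+R[:,2]*.017,(0,0,255)); mk(p+R[:,1]*k*.030-[0,0,.0],(0,255,0)); mk(p+R[:,1]*k*.030-[0,0,p[2]],(0,255,255))
cv2.imwrite('pics/g2.png',a)"
```

```text
t 4.9 man [-291.8  282.1] z 20.6 yaw -9.0 tilt [-0.0001 -0.    ] F [-0.5 -0.2 -0.3] op 19.1 q [ -39.   39.   -2.  119.    3.   23. -143.]
[373.5 271.7]
[377.6 271.6]
[376.8 277.3]
[370.4 267.5]
[367.6 258.4]
[367. 264.]
```

View pics/g2.png

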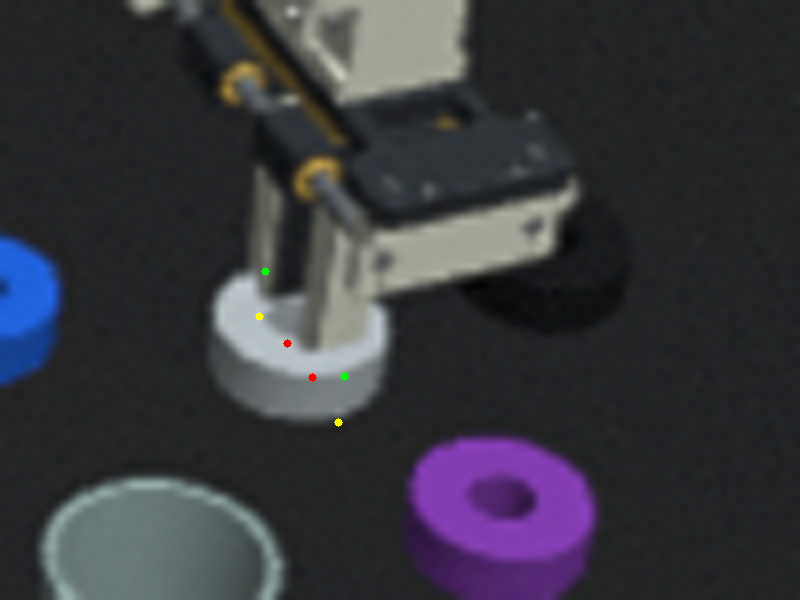

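The picture shows both fingers ending at or in the ring's top face, at crop (330,345) and (265,293), while the opening keeps falling below 60 mm. I let the fingers settle and check numerically before going on.

{"op": "move_arm", "data": {
  "increments": [0,0,0,0,0,0,0,0,0,0,0,0,0,0,0,0,0,0]
}}

```text
time: 5.2
tcp_pos: [0.3839, 0.2973, 0.0206]
eef_rot: [[0.988, -0.156, 0.0], [-0.156, -0.988, 0.0], [0.0, -0.0, -1.0]]
force: [-0.2, -0.4, -0.3]
opening: 0.0005
```

```bash
python3 -c "
from h import *
st()
for q in((376.9,268.5),(368.1,261.6)):
  for z in(.004,.022,.04): print(q,z,man(ray('scene',*q,z)))
g=env.grab_frame('scene');f=env.grab_frame('top')
x0,y0=335,215
a=cv2.resize(g[y0:y0+75,x0:x0+70],None,fx=6,fy=6,interpolation=cv2.INTER_CUBIC)
b=cv2.resize(f[230:305,120:180],None,fx=6,fy=6,interpolation=cv2.INTER_CUBIC)
cv2.imwrite('pics/g3.png',np.hstack([a,b]))"
```

```text
t 5.2 man [-291.8  282.1] z 20.6 yaw -9.0 tilt [0. 0.] F [-0.2 -0.4 -0.3] op 0.5 q [ -39.   39.   -2.  119.    3.   23. -143.]
(376.9, 268.5) 0.004 [-306.8  282.7]
(376.9, 268.5) 0.022 [-295.2  301.3]
(376.9, 268.5) 0.04 [-283.5  319.8]
(368.1, 261.6) 0.004 [-297.2  247.6]
(368.1, 261.6) 0.022 [-285.7  266.8]
(368.1, 261.6) 0.04 [-274.3  286. ]
```

View pics/g3.png

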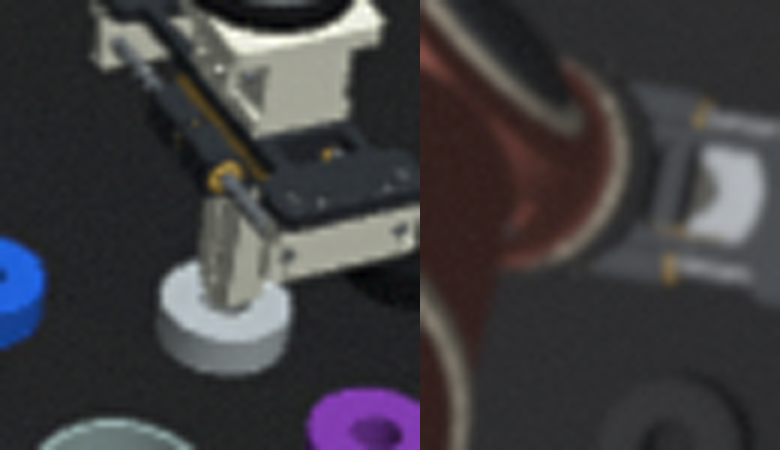

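{"op": "move_arm", "data": {
  "increments": [0,0,0.001,0,0,0,0,0,0,0,0,0]
}}

```text
time: 5.5
tcp_pos: [0.3838, 0.2972, 0.0195]
eef_rot: [[0.988, -0.156, -0.0], [-0.156, -0.988, -0.0], [-0.0, 0.0, -1.0]]
force: [-0.3, 0.2, 0.9]
opening: 0.0004
```

{"op": "move_arm", "data": {
  "increments": [0,0,0.001,0,0,0,0,0,0,0,0,0]
}}

```text
time: 5.7
tcp_pos: [0.384, 0.2973, 0.0187]
eef_rot: [[0.988, -0.157, 0.0], [-0.157, -0.988, 0.0], [0.0, -0.0, -1.0]]
force: [0.4, -0.3, 1.8]
opening: 0.0002
```

{"op": "move_arm", "data": {
  "increments": [0,0,0.001,0,0,0,0,0,0,0,0,0]
}}

```text
time: 5.9
tcp_pos: [0.3843, 0.2973, 0.018]
eef_rot: [[0.988, -0.157, 0.001], [-0.157, -0.988, 0.0], [0.001, -0.0, -1.0]]
force: [-0.8, -0.9, 5.7]
opening: 0.0004
```

{"op": "move_arm", "data": {
  "increments": [0,0,0.001,0,0,0,0,0,0,0,0,0]
}}

```text
time: 6.1
tcp_pos: [0.3844, 0.2975, 0.0176]
eef_rot: [[0.988, -0.157, 0.001], [-0.157, -0.988, 0.001], [0.001, -0.001, -1.0]]
force: [-0.6, -1.6, 10.0]
opening: 0.0008
```

{"op": "move_arm", "data": {
  "increments": [0,0,-0.01,0,0,0,0,0,-0.02,0,0,0,0,0,-0.02,0,0,0,0,0,-0.01,0,0,0,0,0,0,0,0,0]
}}

```text
time: 6.6
tcp_pos: [0.3846, 0.2979, 0.0779]
eef_rot: [[0.988, -0.157, 0.002], [-0.157, -0.988, 0.002], [0.002, -0.002, -1.0]]
force: [0.4, -0.1, 0.6]
opening: 0.0005
```

```bash
python3 -c "
from h import *
g=env.grab_frame('scene');st()
cv2.imwrite('pics/s4.png',g)
s=env.read_state();p=np.array(s['tcp_pos']);R=np.array(s['eef_rot'])
x0,y0=325,190
a=cv2.resize(g[y0:y0+100,x0:x0+100],None,fx=6,fy=6,interpolation=cv2.INTER_CUBIC)
def mk(w,c):
    q=(proj('scene',w)-[x0,y0]+.5)*6; print(proj('scene',w).round(1)); cv2.circle(a,(int(q[0]),int(q[1])),3,c,-1)
mk(p,(0,255,0))
for d in(.017,.037): mk(p+R[:,2]*d,(0,0,255))
mk([.3832,.2973,.022],(255,0,0)); mk([.3832,.2973,.0],(255,0,0))
cv2.imwrite('pics/g4.png',a)"
```

```text
t 6.65 man [-291.6  282.3] z 77.0 yaw -9.01 tilt [0.0009 0.0008] F [-0.5 -0.3  0.1] op 0.6 q [ -38.   33.   -3.  117.    3.   31. -142.]
[374.5 248.9]
[373.9 253.8]
[373.2 259.5]
[372.8 264.4]
[372.  270.5]
```

View pics/g4.png

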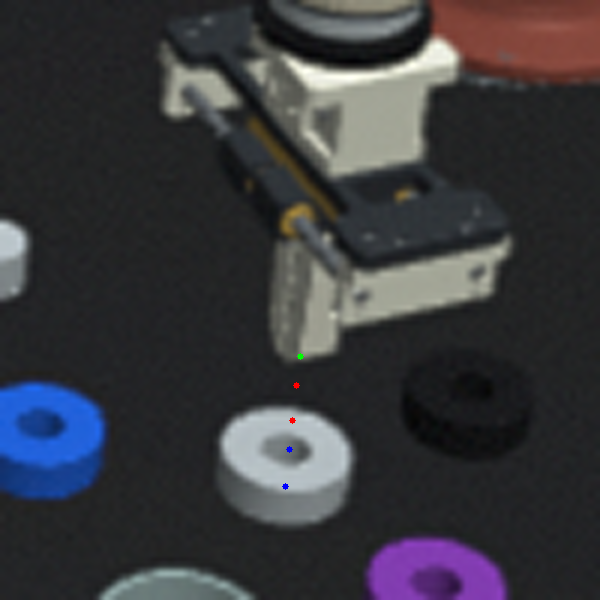

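The tips sit at the reported TCP (300,357), not 17 mm ahead of it, and the first contact was the ring's top. So the real tip height is about reading + 3 mm, roughly 20 mm higher than nominal. I correct for this and regrasp 20 mm lower, guarding the descent by force.

{"op": "move_arm", "data": {
  "increments": [0,0,0,0,0,0,0,0,0,0,0,0,0,0,0,0,0,0,0,0,0,0,0,0,0,0,0,0,0,0,0,0,0,0,0,0,0,0,0,0,0,0,0,0,0,0,0,0,0,0,0,0,0,0,0,0,0,0,0,0,0,0,0.02,0,0,0,0,0,0.02,0,0,0],
  "hand": 0.8
}}

```text
time: 7.85
tcp_pos: [0.3845, 0.2978, 0.0367]
eef_rot: [[0.988, -0.157, 0.002], [-0.157, -0.988, 0.002], [0.002, -0.002, -1.0]]
force: [0.1, -0.3, 0.3]
opening: 0.0746
```

{"op": "move_arm", "data": {
  "increments": [0,0,0.012,0,0,0,0,0,0.008,0,0,0,0,0,0.006,0,0,0,0,0,0.004,0,0,0,0,0,0.003,0,0,0,0,0,0,0,0,0]
}}

```text
time: 8.45
tcp_pos: [0.384, 0.2973, 0.0036]
eef_rot: [[0.988, -0.156, 0.0], [-0.156, -0.988, 0.0], [0.0, -0.0, -1.0]]
force: [-0.3, -0.2, -0.4]
opening: 0.0744
```

{"op": "move_arm", "data": {
  "increments": [0,0,0.002,0,0,0,0,0,0,0,0,0,0,0,0,0,0,0,0,0,0,0,0,0,0,0,0,0,0,0,0,0,0,0,0,0],
  "hand": 0,
  "force": 30
}}

```text
time: 9.05
tcp_pos: [0.3839, 0.297, 0.0017]
eef_rot: [[0.988, -0.157, -0.0], [-0.157, -0.988, -0.0], [-0.0, 0.0, -1.0]]
force: [-0.3, -1.1, 0.7]
opening: 0.0598
```

{"op": "move_arm", "data": {
  "increments": [0,0,-0.01,0,0,0,0,0,-0.02,0,0,0,0,0,-0.03,0,0,0,0,0,-0.03,0,0,0,0,0,-0.02,0,0,0,0,0,0,0,0,0]
}}

```text
time: 9.65
tcp_pos: [0.3856, 0.2989, 0.1146]
eef_rot: [[0.988, -0.156, 0.006], [-0.156, -0.988, 0.005], [0.005, -0.006, -1.0]]
force: [0.4, 0.1, -1.6]
opening: 0.0596
```

```bash
python3 -c "
from h import *
st()"
```

```text
t 9.65 man [-290.4  283.9] z 114.6 yaw -9.0 tilt [0.0057 0.005 ] F [ 0.4  0.1 -1.6] op 59.6 q [ -38.   29.   -3.  115.    3.   36. -142.]
```

{"op": "move_arm", "data": {
  "increments": [0.0353,0.0128,0,0,0,0,0.0353,0.0128,0,0,0,0,0.0353,0.0128,0,0,0,0,0.0353,0.0128,0,0,0,0,0.0353,0.0128,0,0,0,0,0.0353,0.0128,0,0,0,0,0.0353,0.0128,0,0,0,0,0.0353,0.0128,0,0,0,0,0,0,0,0,0,0,0,0,0,0,0,0,0,0,0,0,0,0]
}}

```text
time: 10.75
tcp_pos: [0.645, 0.1534, 0.1104]
eef_rot: [[0.988, -0.155, -0.003], [-0.155, -0.988, 0.001], [-0.003, -0.0, -1.0]]
force: [0.3, 0.6, -2.5]
opening: 0.0596
```

```bash
python3 -c "
from h import *
g=env.grab_frame('scene');f=env.grab_frame('top');st()
cv2.imwrite('pics/s5.png',g)
x0,y0=225,190
a=cv2.resize(g[y0:y0+90,x0:x0+70],None,fx=6,fy=6,interpolation=cv2.INTER_CUBIC)
b=cv2.resize(f[115:205,195:255],None,fx=6,fy=6,interpolation=cv2.INTER_CUBIC)
w=wor(-10,179.5)
for z in(.019,.081,.114,.136): print(z,proj('scene',[*w,z]).round(1),proj('top',[*w,z]).round(1))
cv2.imwrite('pics/g5.png',np.hstack([a,b]))"
```

```text
t 10.85 man [-11.2 181.1] z 111.1 yaw -8.86 tilt [-0.0019  0.0008] F [ 0.2  1.5 -1.6] op 59.7 q [ -13.   42.   -4.   86.    4.   52. -117.]
0.019 [264.4 263.8] [226.8 159.5]
0.081 [264.1 246.2] [223.7 152.4]
0.114 [263.9 236.5] [221.9 148.2]
0.136 [263.8 229.9] [220.6 145.3]
```

View pics/g5.png

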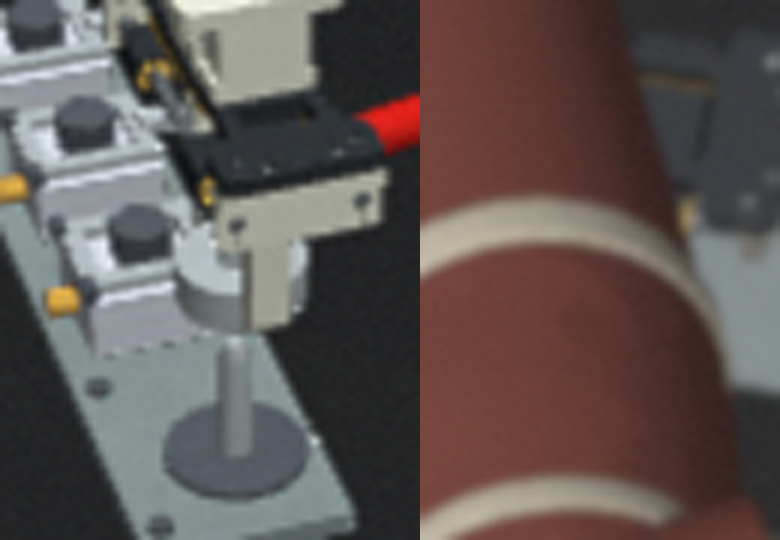

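```bash
python3 -c "
from h import *
st()
th=np.linspace(0,6.28,200)
w=wor(-11.9,181.1)
for z in(.1075,.1095,.1115):
  P=np.array([proj('scene',[w[0]+.03*np.cos(t),w[1]+.03*np.sin(t),z]) for t in th]); Q=(P-[225,190]+.5)*6
  print(z,Q[:,0].min().round(),Q[:,0].max().round(),Q[:,1].max().round(), Q[Q[:,1].argmax(),0].round())"
```

```text
t 10.85 man [-11.2 181.1] z 111.1 yaw -8.86 tilt [-0.0019  0.0008] F [ 0.2  1.5 -1.6] op 59.7 q [ -13.   42.   -4.   86.    4.   52. -117.]
0.1075 175.0 309.0 336.0 240.0
0.1095 175.0 309.0 332.0 240.0
0.1115 175.0 309.0 329.0 239.0
```

{"op": "move_arm", "data": {
  "increments": [0,0,0,0,0,0,0,0,0,0,0,0]
}}

```text
time: 11.05
tcp_pos: [0.6464, 0.1527, 0.1118]
eef_rot: [[0.988, -0.155, -0.0], [-0.155, -0.988, 0.0], [-0.0, -0.0, -1.0]]
force: [-0.7, 0.5, -1.2]
opening: 0.0594
```

```bash
python3 -c "
from h import *
st()"
```

```text
t 11.05 man [-10.  180.3] z 111.8 yaw -8.94 tilt [-0.      0.0003] F [-0.7  0.5 -1.2] op 59.4 q [ -13.   42.   -4.   86.    4.   52. -117.]
```

{"op": "move_arm", "data": {
  "increments": [0.0005,0.0005,0.015,0,0,0,0,0,0.01,0,0,0,0,0,0.008,0,0,0,0,0,0.008,0,0,0,0,0,0,0,0,0]
}}

```text
time: 11.55
tcp_pos: [0.646, 0.151, 0.0686]
eef_rot: [[0.988, -0.157, -0.003], [-0.157, -0.988, -0.001], [-0.003, 0.001, -1.0]]
force: [0.0, -0.8, -1.3]
opening: 0.0598
```

{"op": "move_arm", "data": {
  "increments": [0,0,0.01,0,0,0,0,0,0.01,0,0,0,0,0,0.01,0,0,0,0,0,0.008,0,0,0,0,0,0.004,0,0,0,0,0,0,0,0,0,0,0,0,0,0,0]
}}

```text
time: 12.25
tcp_pos: [0.6475, 0.1515, 0.0288]
eef_rot: [[0.988, -0.156, 0.001], [-0.156, -0.988, 0.0], [0.0, -0.0, -1.0]]
force: [-0.3, 1.0, -1.3]
opening: 0.0595
```

{"op": "move_arm", "data": {
  "increments": [0,0,0.003,0,0,0,0,0,0.002,0,0,0,0,0,0.002,0,0,0,0,0,0,0,0,0,0,0,0,0,0,0]
}}

```text
time: 12.75
tcp_pos: [0.6472, 0.1514, 0.0215]
eef_rot: [[0.988, -0.157, -0.0], [-0.157, -0.988, 0.0], [-0.0, -0.0, -1.0]]
force: [0.2, -1.0, -1.2]
opening: 0.0598
```

{"op": "move_arm", "data": {
  "increments": [0,0,0.001,0,0,0,0,0,0.001,0,0,0,0,0,0,0,0,0]
}}

```text
time: 13.05
tcp_pos: [0.6475, 0.1514, 0.0207]
eef_rot: [[0.988, -0.157, 0.001], [-0.157, -0.988, 0.0], [0.001, -0.0, -1.0]]
force: [-3.1, -0.0, 4.9]
opening: 0.0594
```

{"op": "move_arm", "data": {
  "increments": [0,0,0,0,0,0,0,0,0,0,0,0,0,0,0,0,0,0,0,0,0,0,0,0,0,0,-0.01,0,0,0,0,0,-0.025,0,0,0,0,0,-0.035,0,0,0,0,0,-0.03,0,0,0,0,0,0,0,0,0],
  "hand": 0.8
}}

```text
time: 13.95
tcp_pos: [0.651, 0.1524, 0.1257]
eef_rot: [[0.988, -0.157, 0.011], [-0.157, -0.988, 0.003], [0.011, -0.005, -1.0]]
force: [0.2, 0.3, 0.7]
opening: 0.0745
```

```bash
python3 -c "
from h import *
g=env.grab_frame('scene');st()
cv2.imwrite('pics/s6.png',g)
gr=cv2.cvtColor(cv2.resize(g[225:285,235:295],None,fx=4,fy=4,interpolation=cv2.INTER_CUBIC),cv2.COLOR_BGR2GRAY)
np.set_printoptions(linewidth=250)
print(cv2.cvtColor(g,cv2.COLOR_BGR2GRAY)[236:282:2,248:284:2])
w=wor(-10,179.7); th=np.linspace(0,6.28,200)
for z in(.019,.041):
  P=np.array([proj('scene',[w[0]+.03*np.cos(t),w[1]+.03*np.sin(t),z]) for t in th]); print(P.min(0),P.max(0))
"
```

```text
t 14.0 man [ -7.1 180. ] z 123.0 yaw -9.01 tilt [0.0063 0.0018] F [-0.6 -0.3 -0. ] op 74.5 q [ -13.   42.   -4.   85.    4.   53. -117.]
[[143 133 136 153 181 215 224 164  95 154 157 159  82  32  37  36  34  36]
 [211 221 201 154 156 149 150 142 102 156 156 157  80  34  36  35  35  36]
 [149 149 152 153 151 151 150 145 102 157 154 154  66  34  37  37  36  32]
 [152 150 150 150 152 151 153 145 108  99  53  40  34  37  36  37  38  35]
 [150 151 151 151 151 151 150 145 142 142  54  34  35  36  35  33  36  33]
 [150 150 147 161 144 136 143 152 182 144 144  39  34  35  34  33  36  36]
 [119 144 139 141 143 144 143 114 154 128 146  75  34  40  37  35  38  38]
 [141 142 142 143 143 142 141 104 133 128 148 139  37  37  34  36  37  37]
 [143 143 144 145 142 149 165 103 127 138 172 151  76  34  36  35  34  35]
 [142 142 142 142 171 189 187 102 126 127 190 191 167  44  35  37  36  37]
 [142 141 142 169 188 186 184 103 126 124 187 189 192 132  37  36  36  37]
 [144 143 141 181 186 185 145 100 124 117 155 188 188 186  39  33  35  35]
 [145 145 140 172 189 189 187 121 129 141 185 186 188 156  93  
[... 174 characters left out ...]
1  83  90 102 111 121 125 124 128 124 120  96 118 146  50  38]
 [144 144 108  82  94 105 113 119 122 125 125 123 105  78 137 143 101  36]
 [144 143 144 105  75  84 105 117 120 125 109  90  77 134 144 144 143  52]
 [144 142 141 145 141  90  72  69  76  72  77 108 141 142 142 142 145 101]
 [143 143 141 146 143 142 141 140 142 141 141 141 141 140 142 140 142 142]
 [145 104  95 139 142 143 141 137 139 138 141 142 140 137 141 130 108 103]
 [136  73  73 133 142 141 142 141 142 139 140 117 101  96  96  96  92  91]
 [112 142 139 143 142 143 133 108 103  98  98  92  91  77  46  44  36  34]]
[253.60669343 257.07002045] [275.16394148 270.93332996]
[253.41439189 250.95463669] [275.14531407 264.72545951]
```

The wide ring is home: its bright top face spans px x 254–275, y 251–264, as predicted. Now the narrow ring.

{"op": "move_arm", "data": {
  "increments": [-0.0158,0.0362,0,0,0,0,-0.0158,0.0362,0,0,0,0,-0.0158,0.0362,0,0,0,0,-0.0158,0.0362,0,0,0,0,-0.0158,0.0362,0,0,0,0,-0.0158,0.0362,0,0,0,0,-0.0158,0.0362,0,0,0,0,-0.0158,0.0362,0,0,0,0,-0.0158,0.0362,0,0,0,0,-0.0158,0.0362,0,0,0,0,-0.0158,0.0362,0.02,0,0,0,-0.0158,0.0362,0.02,0,0,0,0,0,0.02,0,0,0,0,0,0,0,0,0,0,0,0,0,0,0,0,0,0,0,0,0]
}}

```text
time: 15.6
tcp_pos: [0.3932, -0.2471, 0.0602]
eef_rot: [[0.988, -0.154, 0.001], [-0.154, -0.988, 0.0], [0.001, -0.0, -1.0]]
force: [-0.3, -0.8, 0.5]
opening: 0.0745
```

```bash
python3 -c "
from h import *
st()"
```

```text
t 15.6 man [-197.5 -254.1] z 60.2 yaw -8.86 tilt [0.0014 0.0001] F [-0.3 -0.8  0.5] op 74.5 q [ 33.  33.  -6. 121.   7.  26. -76.]
```

{"op": "move_arm", "data": {
  "increments": [-0.0015,0,0.02,0,0,0,0,0,0.015,0,0,0,0,0,0.01,0,0,0,0,0,0.008,0,0,0,0,0,0.005,0,0,0,0,0,0,0,0,0,0,0,0,0,0,0]
}}

```text
time: 16.3
tcp_pos: [0.3908, -0.2478, 0.0018]
eef_rot: [[0.988, -0.156, 0.0], [-0.156, -0.988, -0.0], [0.001, 0.0, -1.0]]
force: [-1.1, -0.5, -0.6]
opening: 0.0744
```

{"op": "move_arm", "data": {
  "increments": [0,0,0,0,0,0,0,0,0,0,0,0,0,0,0,0,0,0,0,0,0,0,0,0,0,0,0,0,0,0,0,0,0,0,0,0,0,0,0,0,0,0],
  "hand": 0,
  "force": 30
}}

```text
time: 17.0
tcp_pos: [0.3906, -0.2477, 0.0017]
eef_rot: [[0.988, -0.156, 0.0], [-0.156, -0.988, 0.0], [0.0, -0.0, -1.0]]
force: [0.3, 0.7, 2.5]
opening: 0.0409
```

```bash
python3 -c "
from h import *
st()"
```

```text
t 17.0 man [-200.  -255.1] z 1.7 yaw -9.0 tilt [0.0002 0.0001] F [0.3 0.7 2.5] op 40.9 q [ 32.  40.  -4. 123.   8.  18. -77.]
```

{"op": "move_arm", "data": {
  "increments": [0,0,-0.01,0,0,0,0,0,-0.023,0,0,0,0,0,-0.035,0,0,0,0,0,-0.035,0,0,0,0.0158,-0.0362,-0.02,0,0,0,0.0158,-0.0362,0,0,0,0,0.0158,-0.0362,0,0,0,0,0.0158,-0.0362,0,0,0,0,0.0158,-0.0362,0,0,0,0,0.0158,-0.0362,0,0,0,0,0.0158,-0.0362,0,0,0,0,0.0158,-0.0362,0,0,0,0,0.0158,-0.0362,0,0,0,0,0.0158,-0.0362,0,0,0,0,0.0158,-0.0362,0,0,0,0,0.0158,-0.0362,0,0,0,0,0,0,0,0,0,0,0,0,0,0,0,0,0,0,0,0,0,0,0,0,0,0,0,0]
}}

```text
time: 19.0
tcp_pos: [0.6454, 0.1493, 0.1248]
eef_rot: [[0.987, -0.159, -0.0], [-0.159, -0.987, -0.001], [-0.0, 0.001, -1.0]]
force: [0.5, 1.0, -0.7]
opening: 0.0413
```

```bash
python3 -c "
from h import *
g=env.grab_frame('scene');st()
cv2.imwrite('pics/s7.png',g)
x0,y0=225,190
a=cv2.resize(g[y0:y0+90,x0:x0+70],None,fx=6,fy=6,interpolation=cv2.INTER_CUBIC)
cv2.imwrite('pics/g7.png',a)"
```

```text
t 19.05 man [-10.4 177.2] z 124.8 yaw -9.14 tilt [-0.0003 -0.001 ] F [ 0.7  0.4 -0.7] op 41.0 q [ -12.   41.   -5.   85.    4.   54. -117.]
```

{"op": "move_arm", "data": {
  "increments": [0,0,0.015,0,0,0,0,0,0.012,0,0,0,0,0,0.008,0,0,0,0,0,0,0,0,0,0,0,0,0,0,0]
}}

```text
time: 19.55
tcp_pos: [0.6458, 0.1515, 0.0895]
eef_rot: [[0.988, -0.157, -0.0], [-0.157, -0.988, 0.0], [-0.0, -0.0, -1.0]]
force: [0.5, -1.0, -1.1]
opening: 0.0409
```

```bash
python3 -c "
from h import *
st()"
```

```text
t 19.55 man [-10.4 179.1] z 89.5 yaw -9.02 tilt [-0.0001  0.    ] F [ 0.5 -1.  -1.1] op 40.9 q [ -12.   44.   -5.   87.    4.   50. -118.]
```

{"op": "move_arm", "data": {
  "increments": [0,0,0.01,0,0,0,0,0,0.01,0,0,0,0,0,0.008,0,0,0,0,0,0.008,0,0,0,0,0,0.005,0,0,0,0,0,0.003,0,0,0,0,0,0,0,0,0,0,0,0,0,0,0]
}}

```text
time: 20.35
tcp_pos: [0.646, 0.1517, 0.0459]
eef_rot: [[0.988, -0.156, 0.001], [-0.156, -0.988, 0.0], [0.001, -0.0, -1.0]]
force: [0.8, 0.4, -1.0]
opening: 0.0408
```

{"op": "move_arm", "data": {
  "increments": [0,0,0.001,0,0,0,0,0,0.001,0,0,0,0,0,0.001,0,0,0,0,0,0,0,0,0]
}}

```text
time: 20.75
tcp_pos: [0.6459, 0.1516, 0.0428]
eef_rot: [[0.988, -0.157, 0.0], [-0.157, -0.988, 0.0], [0.0, -0.0, -1.0]]
force: [-0.4, -0.2, 0.8]
opening: 0.0409
```

{"op": "move_arm", "data": {
  "increments": [0,0,0.001,0,0,0,0,0,0,0,0,0]
}}

```text
time: 20.95
tcp_pos: [0.6459, 0.1516, 0.0428]
eef_rot: [[0.988, -0.157, 0.0], [-0.157, -0.988, 0.0], [0.0, -0.0, -1.0]]
force: [-2.3, -0.8, 4.8]
opening: 0.041
```

{"op": "move_arm", "data": {
  "increments": [0,0,0,0,0,0,0,0,0,0,0,0,0,0,0,0,0,0,0,0,0,0,0,0,0,0,-0.01,0,0,0,0,0,-0.025,0,0,0,0,0,-0.03,0,0,0,0,0,-0.01,0,0,0,0,0,0,0,0,0],
  "hand": 0.7
}}

```text
time: 21.85
tcp_pos: [0.6471, 0.152, 0.1188]
eef_rot: [[0.988, -0.157, 0.004], [-0.157, -0.988, 0.001], [0.004, -0.002, -1.0]]
force: [0.1, 0.8, -0.3]
opening: 0.0652
```

```bash
python3 -c "
from h import *
st()"
```

```text
t 21.85 man [ -9.1 179.8] z 118.8 yaw -9.01 tilt [0.0045 0.0013] F [ 0.1  0.8 -0.3] op 65.2 q [ -12.   42.   -5.   85.    4.   53. -117.]
```

{"op": "move_arm", "data": {
  "increments": [0.0025,0.03,0,0,0,0,0.0025,0.03,0,0,0,0,0.0025,0.03,0,0,0,0,0.0025,0.0295,0,0,0,0,0,0,0.015,0,0,0,0,0,0.015,0,0,0,0,0,0.008,0,0,0,0,0,0,0,0,0,0,0,0,0,0,0,0,0,0,0,0,0],
  "hand": 0
}}

```text
time: 22.85
tcp_pos: [0.6374, 0.0324, 0.0791]
eef_rot: [[0.988, -0.156, 0.001], [-0.156, -0.988, 0.0], [0.001, -0.0, -1.0]]
force: [-0.9, 0.6, -0.4]
opening: 0.0003
```

```bash
python3 -c "
from h import *
g=env.grab_frame('scene');st()
cv2.imwrite('pics/s8.png',g)
a=cv2.resize(g[165:285,205:335],None,fx=5,fy=5,interpolation=cv2.INTER_CUBIC)
cv2.imwrite('pics/g8.png',a)"
```

```text
t 22.9 man [ 0.1 60. ] z 79.3 yaw -8.98 tilt [0.0014 0.0002] F [ 0.2  0.8 -0.4] op 0.7 q [  -2.   43.   -5.   92.    5.   46. -108.]
```

View pics/g8.png

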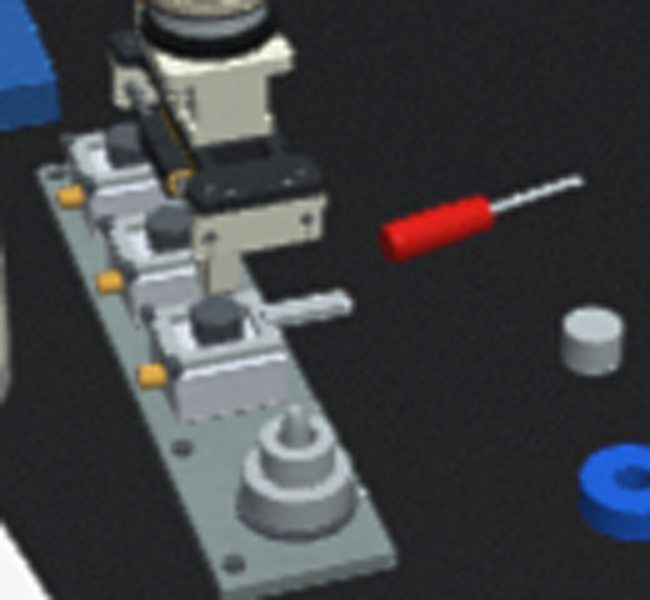

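Both rings are stacked on the post at (296,470) with the post tip showing at (293,415), and the fingertips are just above the left bolt at (217,300). Now I tap the left bolt.

{"op": "move_arm", "data": {
  "increments": [0,0,0.006,0,0,0,0,0,0.005,0,0,0,0,0,0,0,0,0,0,0,0,0,0,0]
}}

```text
time: 23.3
tcp_pos: [0.6367, 0.032, 0.0673]
eef_rot: [[0.988, -0.156, -0.001], [-0.156, -0.988, -0.0], [-0.001, 0.0, -1.0]]
force: [0.4, -0.3, 0.6]
opening: 0.0003
```

{"op": "move_arm", "data": {
  "increments": [0,0,0.001,0,0,0,0,0,0.001,0,0,0,0,0,0.001,0,0,0,0,0,0,0,0,0]
}}

```text
time: 23.7
tcp_pos: [0.6371, 0.032, 0.0647]
eef_rot: [[0.988, -0.157, 0.0], [-0.157, -0.988, 0.0], [0.0, -0.0, -1.0]]
force: [0.5, -0.2, 0.6]
opening: 0.0008
```

{"op": "move_arm", "data": {
  "increments": [0,0,0.001,0,0,0,0,0,0,0,0,0]
}}

```text
time: 23.9
tcp_pos: [0.6371, 0.0321, 0.0637]
eef_rot: [[0.988, -0.156, 0.0], [-0.156, -0.988, 0.0], [0.0, -0.0, -1.0]]
force: [0.2, -0.3, 1.5]
opening: 0.0002
```

{"op": "move_arm", "data": {
  "increments": [0,0,0.001,0,0,0,0,0,0,0,0,0]
}}

```text
time: 24.1
tcp_pos: [0.637, 0.032, 0.0627]
eef_rot: [[0.988, -0.156, 0.0], [-0.156, -0.988, 0.0], [0.0, -0.0, -1.0]]
force: [-0.4, -0.2, 2.5]
opening: 0.0006
```

{"op": "move_arm", "data": {
  "increments": [0,0,0.001,0,0,0,0,0,0,0,0,0]
}}

```text
time: 24.3
tcp_pos: [0.6371, 0.032, 0.0617]
eef_rot: [[0.988, -0.157, 0.0], [-0.157, -0.988, 0.0], [0.0, -0.0, -1.0]]
force: [-0.3, 0.4, 1.7]
opening: 0.0004
```

{"op": "move_arm", "data": {
  "increments": [0,0,0.001,0,0,0,0,0,0,0,0,0]
}}

```text
time: 24.5
tcp_pos: [0.6371, 0.032, 0.0606]
eef_rot: [[0.988, -0.157, 0.0], [-0.157, -0.988, 0.0], [0.0, -0.0, -1.0]]
force: [-0.8, -0.2, 2.5]
opening: 0.0004
```

{"op": "move_arm", "data": {
  "increments": [0,0,0.001,0,0,0,0,0,0.0005,0,0,0,0,0,0,0,0,0]
}}

```text
time: 24.8
tcp_pos: [0.6371, 0.032, 0.0602]
eef_rot: [[0.988, -0.157, 0.001], [-0.157, -0.988, 0.0], [0.001, -0.0, -1.0]]
force: [-1.6, -0.1, 7.9]
opening: 0.0005
```

{"op": "move_arm", "data": {
  "increments": [0,0,0.001,0,0,0,0,0,0,0,0,0]
}}

```text
time: 25.0
tcp_pos: [0.6371, 0.032, 0.0601]
eef_rot: [[0.988, -0.157, 0.001], [-0.157, -0.988, -0.0], [0.001, -0.0, -1.0]]
force: [-2.8, -1.2, 12.1]
opening: 0.0005
```

The left bolt gave 5 mm at about 2 N and then stopped firm. Next are middle and right.

{"op": "move_arm", "data": {
  "increments": [0,0,-0.01,0,0,0,0,0,-0.012,0,0,0,0,0.033,0,0,0,0,0,0.034,0,0,0,0,0,0.033,0,0,0,0,0,0,0.007,0,0,0,0,0,0.005,0,0,0,0,0,0,0,0,0,0,0,0,0,0,0]
}}

```text
time: 25.9
tcp_pos: [0.6214, -0.0644, 0.0679]
eef_rot: [[0.988, -0.154, -0.0], [-0.154, -0.988, 0.002], [-0.001, -0.001, -1.0]]
force: [0.4, -0.5, -0.3]
opening: 0.0006
```

{"op": "move_arm", "data": {
  "increments": [0,0,0.001,0,0,0,0,0,0.001,0,0,0,0,0,0,0,0,0]
}}

```text
time: 26.2
tcp_pos: [0.6213, -0.0663, 0.066]
eef_rot: [[0.988, -0.156, -0.0], [-0.156, -0.988, 0.0], [-0.0, -0.0, -1.0]]
force: [-1.0, 0.3, -0.4]
opening: 0.0005
```

{"op": "move_arm", "data": {
  "increments": [0,0,0.001,0,0,0,0,0,0,0,0,0]
}}

```text
time: 26.4
tcp_pos: [0.6215, -0.0666, 0.0653]
eef_rot: [[0.988, -0.156, 0.0], [-0.156, -0.988, 0.0], [0.0, -0.0, -1.0]]
force: [0.7, 0.8, 1.3]
opening: 0.0005
```

{"op": "move_arm", "data": {
  "increments": [0,0,0.001,0,0,0,0,0,0,0,0,0]
}}

```text
time: 26.6
tcp_pos: [0.6215, -0.0666, 0.065]
eef_rot: [[0.988, -0.156, 0.001], [-0.156, -0.988, 0.0], [0.001, -0.0, -1.0]]
force: [-2.3, 0.8, 5.5]
opening: 0.0004
```

{"op": "move_arm", "data": {
  "increments": [0,0,-0.008,0,0,0,0,0,-0.008,0,0,0,0,0.033,0,0,0,0,0,0.034,0,0,0,0,0,0.033,0,0,0,0,0,0,0.007,0,0,0,0,0,0.005,0,0,0,0,0,0,0,0,0,0,0,0,0,0,0]
}}

```text
time: 27.5
tcp_pos: [0.6061, -0.1633, 0.068]
eef_rot: [[0.988, -0.154, -0.0], [-0.154, -0.988, 0.002], [-0.0, -0.002, -1.0]]
force: [-0.6, 0.1, 0.6]
opening: 0.0004
```

{"op": "move_arm", "data": {
  "increments": [0,0,0.001,0,0,0,0,0,0.001,0,0,0,0,0,0,0,0,0]
}}

```text
time: 27.8
tcp_pos: [0.6056, -0.1651, 0.066]
eef_rot: [[0.988, -0.156, -0.0], [-0.156, -0.988, 0.0], [-0.0, -0.0, -1.0]]
force: [-0.3, 0.2, -0.2]
opening: 0.0004
```

{"op": "move_arm", "data": {
  "increments": [0,0,0.001,0,0,0,0,0,0,0,0,0]
}}

```text
time: 28.0
tcp_pos: [0.6058, -0.1654, 0.0654]
eef_rot: [[0.988, -0.156, 0.0], [-0.156, -0.988, 0.0], [0.0, -0.0, -1.0]]
force: [0.1, -0.4, 1.9]
opening: 0.0006
```

{"op": "move_arm", "data": {
  "increments": [0,0,0.001,0,0,0,0,0,0,0,0,0]
}}

```text
time: 28.2
tcp_pos: [0.6058, -0.1654, 0.065]
eef_rot: [[0.988, -0.157, 0.001], [-0.157, -0.988, 0.0], [0.001, -0.0, -1.0]]
force: [-1.9, 1.2, 5.9]
opening: 0.0005
```

Middle and right stood firm, so the left bolt is the loose one. I go to the left tongue.

{"op": "move_arm", "data": {
  "increments": [0,0,-0.015,0,0,0,0,0,-0.025,0,0,0,-0.0108,-0.0333,0,0,0,0,-0.0108,-0.0333,0,0,0,0,-0.0108,-0.0333,0,0,0,0,-0.0108,-0.0333,0,0,0,0,-0.0108,-0.0333,0,0,0,0,-0.011,-0.0335,0,0,0,0,0,0,0,0,0,0,0,0,0,0,0,0,0,0,0,0,0,0],
  "hand": 0.45
}}

```text
time: 29.3
tcp_pos: [0.5732, 0.0402, 0.1045]
eef_rot: [[0.987, -0.159, 0.001], [-0.159, -0.987, -0.001], [0.001, 0.001, -1.0]]
force: [0.2, -0.0, 0.0]
opening: 0.0416
```

```bash
python3 -c "
from h import *
st()"
```

```text
t 29.3 man [-64.7  57.8] z 104.5 yaw -9.13 tilt [ 0.0007 -0.0014] F [ 0.2 -0.   0. ] op 41.6 q [  -3.   36.   -6.  102.    5.   43. -110.]
```

{"op": "move_arm", "data": {
  "increments": [0,0,0.015,0,0,0,0,0,0.02,0,0,0,0,0,0.015,0,0,0,0,0,0.01,0,0,0,0,0,0.008,0,0,0,0,0,0.003,0,0,0,0,0,0,0,0,0,0,0,0,0,0,0]
}}

```text
time: 30.1
tcp_pos: [0.5732, 0.0422, 0.0336]
eef_rot: [[0.988, -0.157, 0.001], [-0.157, -0.988, 0.0], [0.001, -0.0, -1.0]]
force: [-0.5, -0.4, 0.1]
opening: 0.0419
```

{"op": "move_arm", "data": {
  "increments": [0,0,0,0,0,0,0,0,0,0,0,0,0,0,0,0,0,0,0,0,0,0,0,0,0,0,0,0,0,0,0,0,0,0,0,0,0,0,0,0,0,0],
  "hand": 0,
  "force": 20
}}

```text
time: 30.8
tcp_pos: [0.5727, 0.0416, 0.0332]
eef_rot: [[0.988, -0.157, -0.0], [-0.157, -0.988, -0.001], [0.0, 0.001, -1.0]]
force: [-1.0, -1.7, 2.1]
opening: 0.014
```

```bash
python3 - <<'E'
from h import *
st()
a0=np.arctan2(2,-99) # grip pt rel hinge
prev=np.array([-99.,2.])
for d in range(5,66,5):
    t=np.radians(d); p=np.array([[np.cos(t),np.sin(t)],[-np.sin(t),np.cos(t)]])@np.array([-99.,2.]); p=np.array([-99*np.cos(t)+2*np.sin(t),99*np.sin(t)+2*np.cos(t)])
    print(d,(p-prev).round(1),end=" ; "); prev=p
E
```

```text
t 30.8 man [-65.4  59.1] z 33.2 yaw -9.03 tilt [-0.0001 -0.0007] F [-1.  -1.7  2.1] op 14.0 q [  -3.   42.   -5.  104.    6.   34. -111.]
5 [0.6 8.6] ; 10 [1.3 8.5] ; 15 [2.  8.4] ; 20 [2.8 8.2] ; 25 [3.5 7.9] ; 30 [4.1 7.6] ; 35 [4.8 7.2] ; 40 [5.4 6.7] ; 45 [6.  6.2] ; 50 [6.5 5.7] ; 55 [7.  5.1] ; 60 [7.4 4.5] ; 65 [7.7 3.8] ;
```

{"op": "move_arm", "data": {
  "increments": [0.0006,0,-0.0086,0,0,0,0.0013,0,-0.0085,0,0,0,0.002,0,-0.0084,0,0,0,0.0028,0,-0.0082,0,0,0,0.0035,0,-0.0079,0,0,0,0.0041,0,-0.0076,0,0,0,0,0,0,0,0,0]
}}

```text
time: 31.5
tcp_pos: [0.5869, 0.0393, 0.0833]
eef_rot: [[0.988, -0.157, -0.0], [-0.157, -0.988, -0.001], [-0.0, 0.001, -1.0]]
force: [-2.0, -3.4, -0.4]
opening: 0.014
```

{"op": "move_arm", "data": {
  "increments": [0.0048,0,-0.0072,0,0,0,0.0054,0,-0.0067,0,0,0,0.006,0,-0.0062,0,0,0,0.0065,0,-0.0057,0,0,0,0.007,0,-0.0051,0,0,0,0.0074,0,-0.0045,0,0,0,0,0,0,0,0,0,0,0,0,0,0,0,0,0,0,0,0,0]
}}

```text
time: 32.4
tcp_pos: [0.6245, 0.0334, 0.1185]
eef_rot: [[0.988, -0.157, 0.002], [-0.157, -0.988, -0.001], [0.002, 0.001, -1.0]]
force: [-2.1, -4.4, 0.5]
opening: 0.0137
```

```bash
python3 -c "
from h import *
g=env.grab_frame('scene');f=env.grab_frame('top');st()
cv2.imwrite('pics/s9.png',g);cv2.imwrite('pics/t9.png',f)
a=cv2.resize(g[140:290,200:400],None,fx=4,fy=4,interpolation=cv2.INTER_CUBIC)
cv2.imwrite('pics/g9.png',a)
d=cv2.absdiff(f,cv2.imread('pics/top0.png')).max(2)
for k,(u,v,r) in dict(blue=(194,226,14),purple=(122,263,14),black=(161,305,14),slug=(245,247,10),driver=(306,255,30),jar=(435,227,18),book=(450,157,40),beaker=(112,197,20),bottle=(311,100,26),brkM=(310,180,14),brkR=(350,188,14)).items():
    print(k,np.percentile(d[v-r:v+r,u-r:u+r],99))"
```

```text
t 32.5 man [-12.9  59.1] z 118.5 yaw -9.03 tilt [ 0.0022 -0.0008] F [-2.7 -3.4  0.7] op 13.9 q [  -2.   39.   -6.   92.    5.   49. -108.]
blue 4.0
purple 3.169999999999959
black 4.0
slug 136.0
driver 120.00999999999976
jar 3.0
book 4.0
beaker 3.0
bottle 147.9099999999994
brkM 145.16999999999996
brkR 3.0
```

View pics/g9.png

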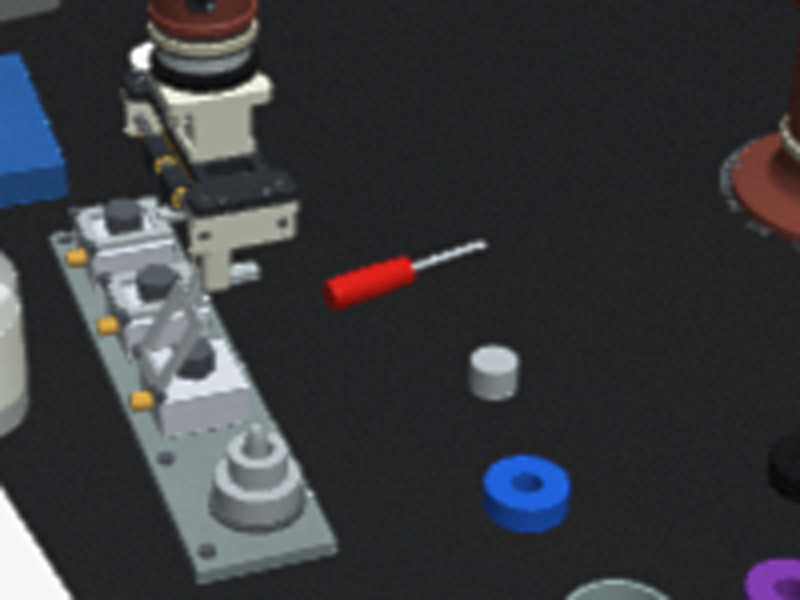

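The left bracket stands open at (175,330) with the fingers holding its tongue at (215,265), and both rings are home at (258,475). The top-view differences at slug, driver, bottle and middle bracket may only be the arm in the way, so I check them in the scene view before handing in.

```bash
python3 -c "
from h import *
d=cv2.absdiff(cv2.imread('pics/s9.png'),cv2.imread('pics/scene0.png')).max(2)
for k,(u,v,r) in dict(slug=(323,233,9),driver=(300,208,18),bottle=(188,225,11),brkM_hinge=(230,216,6)).items(): print(k,np.percentile(d[v-r:v+r,u-r:u+r],99))
st(); print(env.sign_off())"
```

```text
slug 5.0
driver 6.0499999999999545
bottle 3.0
brkM_hinge 3.569999999999993
t 32.5 man [-12.9  59.1] z 118.5 yaw -9.03 tilt [ 0.0022 -0.0008] F [-2.7 -3.4  0.7] op 13.9 q [  -2.   39.   -6.   92.    5.   49. -108.]
the job is handed in; nothing more can be done
None
```

The job is done and handed in at 32.5 s of the 72 s allowed; no verdict came back.

- **Rings:** The wide ring and then the narrow one were threaded down the post. Each came to rest at the predicted height and was let go, and the later pictures show both stacked home.
- **Bolts:** I tapped left, middle, right. The left bolt gave 5 mm at about 2 N and then stopped firm. The middle and right bolts stood firm at 5.5 and 5.9 N, so the left one is loose.
- **Bracket:** The left bracket was lifted by its tongue to about 60° (worked out from the tool's travel). It was still held at hand-in, with the fingers 13.9 mm open on the tongue.

**First grasp missed:** The fingertips proved to be about 20 mm higher than the stated tool geometry implies, both by camera and by contact. The first closing on the wide ring therefore passed over it, and I pressed its top with about 10 N while finding this out. All later heights used the corrected value and agreed with every contact.

**Final checks:**
- **Bystanders:** Compared with the first pictures, none had moved. The top view differed at the slug, screwdriver, bottle and middle bracket because the arm was in the way. The scene view showed the slug, screwdriver and bottle unmoved.
- **Other brackets:** The right bracket was unchanged in the top view. For the middle one I could only check its hinge end numerically; it looks shut in the last picture.
- **Side force:** A small force of 3–4 N remained on the tool while holding the tongue.

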